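# Bush off the bent grinder arbor

### The arm

A 6-joint arm with a two-finger parallel gripper is mounted at the origin on the work surface. World frame = base frame: x ahead of the robot, y to its left, z up, the work surface at z = 0. Lengths are in mm, angles in rad, forces in N, time in s.
With the tool pointing down it reaches from about 275 to 975 mm from the base axis. Payload 8.4 kg.
Tool frame: the origin (TCP) lies at the centre of the arm's flange, where the gripper is bolted on; the fingertips stand 190 mm ahead of it and the grasp point (between the pads) lies 171 mm ahead of it; z points along the fingers, y is the line along which they close (so a half turn about z gives the same grasp; the last joint's range is limited). The gripper opens to 92 mm and grips with 3 to 60 N. Pads are 20 mm wide; open, the fingers measure 128 mm over their backs; the gripper's body (75 mm by 189 mm) begins 69 mm behind the grasp point.
Start: joints at [-1.18, 0.353, 1.633, -0, 1.155, -0.002], TCP at [239.235, -577.405, 404.683] pointing down, gripper open.
Joint ranges: [-2.63, 2.63], [-0.92, 2.1], [0.06, 2.66], [-1.3, 4.44], [0, 2.69], [-3.02, 3.02]. Speed limits (rad/s): [2.22, 2.22, 2.79, 3.14, 3.14, 3.14].

### API

Orientations are given as a rotation vector (axis times angle).
In Python, from cell import bot gives the robot as it stands. The module is installed in compiled form; this text tells all that it offers.
- The arm moves only by the tool step_arm, never from a script. Its argument "plan" is a list of rows, each an object with "dp": the shift along the tool's x, y, z in mm, a list of three; "angular": the turn, a rotation vector about the tool's x, y, z in degrees, a list of three; "hand": the opening in per cent of the stroke, from 0 (shut) to 100 (fully open). In form: [{"dp": [x, y, z], "angular": [rx, ry, rz], "hand": hand}, ...]. A call has 1 to 8 rows; each row shifts and turns the commanded pose from where the row before left it, along the tool's axes as they then stand; what a row does not reach is not made up. A row lasts 1/12 s, in which the tool goes at most 41.7 mm and 7.16 degrees, less where a joint would pass 70% of its speed; a pose out of reach is approached as far as the arm can. A call is refused whole if a number of a shift passes 41.7 or a number of a turn 7.16, either way. A call with a gripper value outside its range is refused whole. The fingers move at their own pace and stop on an object; "grip_force" is the grip in N (left out, the last holds). Time passes only in rows, so rows that do not move let the fingers close. It gives the time, the measured TCP pose, the force, the opening and the grip force at its end, in the units of the state.
- bot.read_state(): the state, without advancing time (a new reading comes with each control period).
- bot.capture(name): name is "scene" or "top"; returns a dict with "img" (420x560x3 uint8, blue, green, red), "vertical_fov" (degrees; the focal length in pixels is half the picture's height over the tangent of half this angle, whatever the lens; pixels are square), "cx", "cy" (the principal point, pixels), "R" (3x3) and "t" (3): a world point X has camera coordinates R X + t. Camera axes: x right, y down, z forward; pixel columns grow to the right and rows downward; lengths in mm; the calibration is good to about 2 mm. A picture is of the moment at which its call begins. There is no depth.
- bot.hand_in(): hands the job in; it is judged then, once.
The state is a dict: "clock": time; "joint_pos": joint angles; "joint_vel": joint speeds; "tau": joint torques, N m; "ee_pos": TCP position; "orientation": TCP orientation; "contact_force": force on the tool from outside, world axes, zero at the start; "ft_torque": the same for the moment, N m; "grip_width": finger opening in mm; "grasp_force": force on a finger pad.
Only numpy, scipy, OpenCV 4.12 (cv2) and the standard library are available. Lean on these libraries where they do the work, as an engineer would, in place of code of your own. Each camera call takes 0.05 s, during which the arm holds its last target. There are 200 camera calls.

### The job

Slide the brass sleeve off the free end of the grinder's bent arbor, following the bend by feel so that the arbor is not strained (while sliding, keep the sleeve's push on it under 20 N), and do not drop the sleeve. Then lay it lengthwise in the V notch of the wooden rest, near the middle of its length, setting it down before letting go. Leave the other things on the bench where they are.

Things in the scene. Friction and masses are not known exactly. Their poses are not given: they have to be found in the camera images.
- grinder: Hand-cranked bench grinder, bolted down. Origin on the bench under the wheel's middle, z up. Its shaft lies level along y, 105 mm above the bench: stand and crank on the +y side, grey wheel 124 mm across (y -12 to +12 mm), and on the -y side the bare round steel arbor, 20 mm thick, free end pointing to -y. The shaft is locked and does not turn.
- arbor_root (a point): Point on the shaft axis at the wheel's flange, y = -17 mm in the grinder's frame, where the bare arbor begins; axes as the grinder's. From here to y = -110 mm the arbor is straight along the shaft axis.
- arbor_end (a point): Point on the straight shaft axis at y = -200 mm in the grinder's frame; axes as the grinder's. Not the true end: beyond y = -110 mm the arbor is bent aside by 6.3 degrees, so its rounded end (at y = -205 mm) is about 9 mm off this axis, up, down, to a side or between, different each time.
- sleeve: Brass sleeve, 44 mm outside, bore 24 mm (2 mm play all round), 24 mm long, 0.21 kg (+-20 %). Origin at its centre, y along the bore. It hangs on the arbor's straight part, 2 mm low, 69 to 81 mm from the grinder's origin. Grip it from above across its diameter. It need not be turned to pass the bend, only shifted sideways and up or down; each mm of misfit beyond the play adds 10 to 20 N or more.
- rest: Pale wooden rest screwed to the bench: a foot 55 by 110 by 12 mm, on it a block 36 mm wide (x) and 70 mm long (y) with a V notch along y in its top. The notch's sides rise at 30 degrees; its bottom is 40 mm above the bench, its edges 49 mm. Origin on the bench under its middle. A gripper holding the sleeve across its diameter straddles the block.
- rest_seat (a point): Where the sleeve's centre is when it lies in the middle of the notch: 65.4 mm above the bench over the rest's middle. Axes as the rest's.
- block_a: Bystander: rosewood tuning block, a cylinder 28 mm across and 65 mm tall standing about 95 mm from the rest's middle towards its +x side; origin under its middle.
- block_b: Bystander: same sort of block, standing about 95 mm from the rest's middle towards its -x side; origin under its middle.
- block_c: Bystander: same sort of block, standing nearer the robot; origin under its middle.
- hammer: Bystander: brass tuning hammer lying flat, 200 mm long, dark handle; origin under its middle.
- fork: Bystander: steel tuning fork lying flat, about 140 mm long, 8 mm thick; origin under its middle.
- bowl: Bystander: copper bowl, 140 mm across, 45 mm tall; origin under its middle.
- hoop_0: Bystander: iron hoop ring, 64 mm across, in the bowl; origin under its middle.
- hoop_1: Bystander: iron hoop ring on top of the other in the bowl; origin under its middle.
Mind the look-alikes: they are no part of the job. Several things have the shape of the sleeve; the one meant has the colours described above. Several things have the shape of the rest; the one meant has the colours described above.

How it is judged (in metres and radians):
On the way, in this order (a step that is already met when the one before it is completed fails the run):
1. the sleeve is off: its centre is clear of the arbor's end, held by the fingers above the bench (y of sleeve in the frame of grinder below -0.225 m and height (world z) of sleeve above 0.05 m and contact force between sleeve and the fingers above 1 N), for 0.1 s.
2. the sleeve sits in the notch while still held (x of sleeve in the frame of rest_seat between -0.005 and 0.005 m and z of sleeve in the frame of rest_seat between -0.005 and 0.005 m and y of sleeve in the frame of rest_seat between -0.02 and 0.02 m and angle between the y axis of sleeve and the y axis of rest, either way round below 0.15 rad and contact force between sleeve and the fingers above 1 N and contact force between sleeve and rest above 0.3 N), for 0.1 s.
At the end, for the whole second after the job is handed in: The sleeve lies still in the rest's V notch, let go: its centre within 5 mm of the seat across and in height and 20 mm along, its axis within 0.15 rad of the notch (x of sleeve in the frame of rest_seat between -0.005 and 0.005 m and z of sleeve in the frame of rest_seat between -0.005 and 0.005 m and y of sleeve in the frame of rest_seat between -0.02 and 0.02 m and angle between the y axis of sleeve and the y axis of rest, either way round below 0.15 rad and linear speed of sleeve below 0.02 m/s and not (contact force between sleeve and the fingers above 0.1 N)); the robot touches nothing.
It fails at once if the sleeve presses on the arbor with more than 20 N on the way off (centre more than 90 mm out from the grinder's origin) (contact force between sleeve and grinder above 20 N and y of sleeve in the frame of grinder below -0.09 m).
It fails at once if the sleeve is dropped: its centre comes below 45 mm (height (world z) of sleeve below 0.045 m).
It fails at once if a bystander is moved more than 25 mm (distance of any of block_a, block_b, block_c, hammer, fork, bowl, hoop_0, hoop_1 from where it was at the start of the episode above 0.025 m).
It also fails if it takes over 58 s, if anything falls off the work surface, if the arm or the gripper's body presses on something with over 40 N, if the wrist force passes 120 N, or if a joint passes its speed limit or range.

## Working session

There is one attempt and no reset: what is moved stays moved. The work goes in short steps, Python scripts to look and compute and a tool call to move; the robot and the scene stay as the last step left them, time stands still between calls to the robot, and variables do not carry over. Pictures are saved under pics/ and viewed, at most 10 in all, crops included, and the job is handed in when it is done.

Besides the shell and the picture viewer there is one more tool, called after "Request:" as name(argument=value, ...), one argument or row to a line, values as JSON. step_arm: Moves the arm, as the interface text tells. Its arguments: {"type":"object","properties":{"plan":{"type":"array","items":{"type":"object","properties":{"dp":{"type":"array","items":{"type":"number"}},"angular":{"type":"array","items":{"type":"number"}},"hand":{"type":"number"}}}},"grip_force":{"type":"number"}},"required":["plan"]}

```bash
mkdir -p pics
cat > h.py <<'E'
import numpy as np, cv2
from cell import bot
from scipy.spatial.transform import Rotation as Ro
def cam(n):
    c=bot.capture(n); c['R']=np.array(c['R']); c['t']=np.array(c['t']); c['f']=c['img'].shape[0]/2/np.tan(np.radians(c['vertical_fov'])/2); return c
def ray(c,u,v):
    d=c['R'].T@np.array([(u-c['cx'])/c['f'],(v-c['cy'])/c['f'],1]); return -c['R'].T@c['t'],d/np.linalg.norm(d)
def onz(c,u,v,z):
    o,d=ray(c,u,v); return o+d*(z-o[2])/d[2]
def two(a,pa,b,pb):
    o1,d1=ray(a,*pa);o2,d2=ray(b,*pb)
    s=np.linalg.lstsq(np.c_[d1,-d2],o2-o1,rcond=None)[0]; p,q=o1+s[0]*d1,o2+s[1]*d2
    return (p+q)/2,np.linalg.norm(p-q)
def proj(c,X):
    p=c['R']@np.array(X)+c['t']; return p[0]/p[2]*c['f']+c['cx'],p[1]/p[2]*c['f']+c['cy']
E
python3 - <<'E'
from h import *
for n in('scene','top'):
    c=cam(n); cv2.imwrite(f'pics/{n}0.png',c['img']); print(n,c['f'],c['cx'],c['cy'],(-c['R'].T@c['t']).round(),c['R'].round(3).tolist())
s=bot.read_state(); print(s)
E
```

```text
scene 487.17209315295173 275.9471151590647 213.6627156249637 [967. 281. 836.] [[-0.614, 0.789, -0.005], [0.644, 0.498, -0.582], [-0.456, -0.36, -0.813]]
top 390.624836828443 291.57626185598224 206.81839551365735 [463. -25. 821.] [[-0.003, -1.0, -0.0], [-0.994, 0.003, -0.106], [0.106, -0.0, -0.994]]
{'clock': 0.1, 'joint_pos': array([-1.18037665e+00,  3.53553021e-01,  1.63403275e+00,  2.37742265e-05,
        1.15519504e+00, -2.38160606e-03]), 'joint_vel': array([ 0.00034326, -0.00124977, -0.00262322, -0.00058234,  0.00033025,
        0.00053211]), 'tau': array([-1.46756800e-03, -5.94908094e+01, -3.34931052e+01,  6.97095017e-02,
        1.83164456e-02, -2.80910996e-05]), 'ee_pos': array([ 239.17332023, -577.20768422,  404.06634598]), 'orientation': array([-3.08005187e+00, -6.12808647e-01,  3.26203140e-04]), 'contact_force': array([ 0.05583574,  0.08847038, -0.26054895]), 'ft_torque': array([0.03617421, 0.02091063, 0.02946068]), 'grasp_force': 0.0, 'grip_width': 91.83151132656985}
```

View pics/scene0.png

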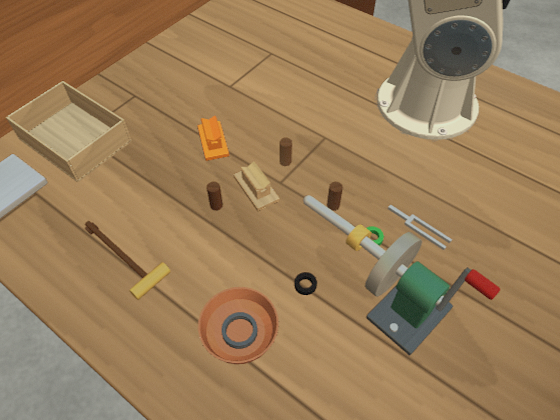

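View pics/top0.png

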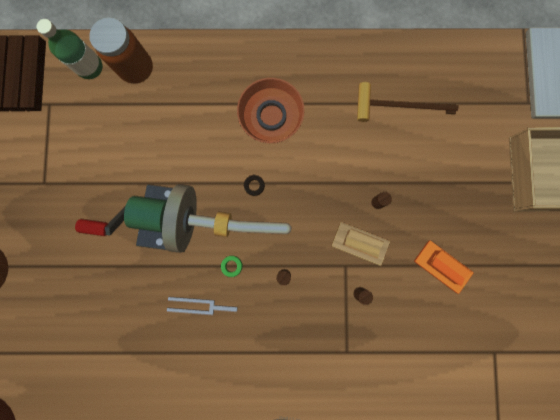

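The candidates for the sleeve, in top-view pixels, are the brass ring on the arbor (222,225), a green ring (232,266) and a black ring (254,185). I choose the brass one. For the rest there is the pale wood one (361,243) and an orange one (445,267), and I choose the pale one. The close crop below checks both choices.

Run:
```python
from h import *
s=cam('scene');t=cam('top')
import pickle; pickle.dump((s,t),open('c0.pkl','wb'))
a=cv2.resize(t['img'][195:275,180:400],None,fx=3.6,fy=3.6,interpolation=cv2.INTER_CUBIC)
b=cv2.resize(s['img'][155:275,225:425],None,fx=2.4,fy=2.4,interpolation=cv2.INTER_CUBIC)
o=np.zeros((a.shape[0]+b.shape[0],792,3),np.uint8);o[:a.shape[0],:a.shape[1]]=a;o[a.shape[0]:,:b.shape[1]]=b
cv2.imwrite('pics/crop.png',o)
for n,c,pts in(('t',t,[(222,225),(205,220),(260,227),(280,228),(260,215),(361,243),(345,240),(361,232)]),('s',s,[(355,237),(330,216),(320,209),(258,178),(245,186)])):
  for p in pts: print(n,p,c['img'][p[1],p[0]],cv2.cvtColor(c['img'],cv2.COLOR_BGR2HSV)[p[1],p[0]])
```

```text
t (222, 225) [ 78 146 169] [ 22 137 169]
t (205, 220) [158 158 145] [ 90  21 158]
t (260, 227) [166 157 144] [102  34 166]
t (280, 228) [166 156 144] [104  34 166]
t (260, 215) [ 56  85 112] [ 16 128 112]
t (361, 243) [ 89 141 165] [ 21 117 165]
t (345, 240) [ 58  92 120] [ 16 132 120]
t (361, 232) [ 79 113 138] [ 17 109 138]
s (355, 237) [ 86 170 196] [ 23 143 196]
s (330, 216) [173 178 173] [ 60   7 178]
s (320, 209) [171 178 173] [ 51  10 178]
s (258, 178) [117 171 194] [ 21 101 194]
s (245, 186) [122 165 186] [ 20  88 186]
```

View pics/crop.png

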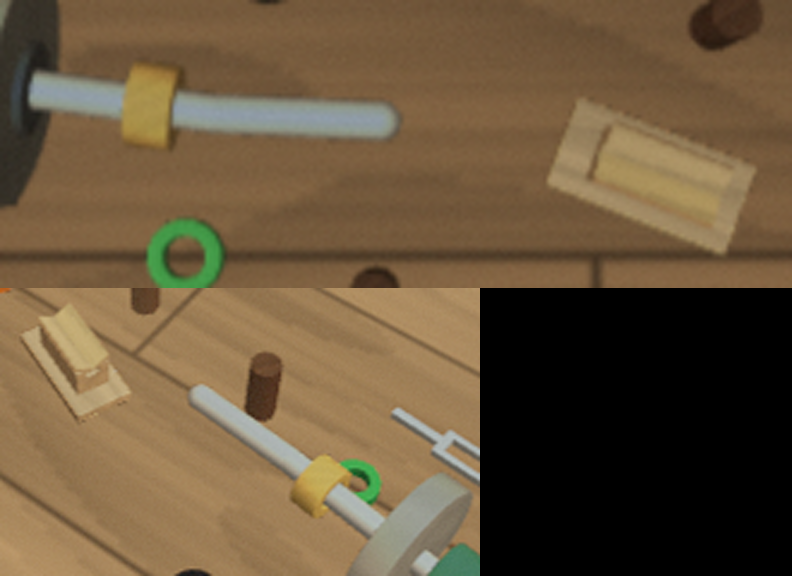

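The crop confirms the choice. The brass sleeve is on the arbor, and the pale rest lies about 21° askew. Next I measure both precisely.

```bash
cat > m.py <<'E'
from h import *
import pickle; s,t=pickle.load(open('c0.pkl','rb'))
def hsv(c): return cv2.cvtColor(c['img'],cv2.COLOR_BGR2HSV).astype(int)
def blob(m,p):
    n,l,st,ce=cv2.connectedComponentsWithStats(m.astype(np.uint8)); return l==l[p[1],p[0]]
H=hsv(t);a=(H[...,1]<75)&(H[...,2]>105)
print('top arbor col: centre,width')
ct=[]
for u in range(196,292,3):
    v=np.where(a[205:245,u])[0]+205
    # subpixel: weights by saturation drop
    w=np.clip(125-H[205:245,u,1],0,90)/90.
    if 214<=u<=232 or len(v)<3: continue
    c=(w*np.arange(205,245))[v.min()-207:v.max()-205+3].sum()/w[v.min()-207:v.max()-205+3].sum(); ct.append((u,c,len(v)))
ct=np.array(ct);W=np.array([onz(t,u,v,105) for u,v,_ in ct])
for k in range(len(ct)): print(ct[k].round(2),W[k,:2].round(1))
b=(H[...,1]>95)&(H[...,2]>125)&(H[...,0]>=19)&(H[...,0]<30)
m=blob(b,(222,225));ys,xs=np.where(m);print('sleeve top',xs.min(),xs.max(),ys.min(),ys.max(),xs.mean(),ys.mean(),onz(t,xs.mean(),ys.mean(),115))
c=np.array([(340.6,222.2),(332.2,246.4),(381.4,265.6),(389.7,241.4)]);P=np.array([onz(t,*p,12) for p in c]);print('rest hand',P.round(1).tolist(),P.mean(0))
H2=hsv(s);a2=(H2[...,1]<45)&(H2[...,2]>130)
m=blob(a2,(325,213));ys,xs=np.where(m);print('scene arbor',xs.min(),xs.max(),ys.min(),ys.max(),m.sum())
for k in range(300,400,4):
    v=np.where(a2[190:270,k])[0]+190
    if len(v): print(k,v.min(),v.max(),len(v),v.mean())
E
python3 m.py
```

```text
top arbor col: centre,width
[196.   220.16  11.  ] [515.  150.9]
[199.  220.6  10. ] [514.2 145.4]
[202.   221.12  11.  ] [513.2 139.8]
[205.  221.5  10. ] [512.5 134.3]
[208.   221.86  11.  ] [511.8 128.8]
[211.  222.3  11. ] [511.  123.3]
[235.   225.53  10.  ] [504.9  79.1]
[238.   226.06  11.  ] [503.9  73.6]
[241.   226.19  11.  ] [503.7  68.1]
[244.   226.36  11.  ] [503.3  62.6]
[247.   226.48  10.  ] [503.1  57.1]
[250.   226.62  10.  ] [502.8  51.6]
[253.   226.71  10.  ] [502.6  46.1]
[256.   226.78  11.  ] [502.5  40.6]
[259.   226.94  11.  ] [502.2  35.1]
[262.   227.04  11.  ] [502.   29.6]
[265.  227.3  11. ] [501.5  24.1]
[268.   227.38  11.  ] [501.3  18.6]
[271.   227.55  10.  ] [501.   13.1]
[274.   227.63  10.  ] [500.8   7.6]
[277.   227.84  11.  ] [500.4   2.1]
[280.   227.92  11.  ] [500.3  -3.4]
[283.   228.09  11.  ] [499.9  -8.9]
[286.   228.07  11.  ] [499.9 -14.4]
[289.   228.18   7.  ] [499.7 -19.9]
sleeve top 213 228 214 235 220.3671875 224.17578125 [506.84338994 104.19510256 115.        ]
rest hand [[516.6, -126.4, 12.0], [466.7, -108.2, 12.0], [427.2, -208.5, 12.0], [476.6, -227.0, 12.0]] [ 471.75043201 -167.52310103   12.        ]
scene arbor 304 354 196 232 488
304 200 200 1 200.0
308 196 204 9 200.0
312 197 205 9 201.0
316 200 210 11 205.0
320 203 213 11 208.0
324 205 215 11 210.0
328 208 218 11 213.0
332 211 221 11 216.0
336 214 223 10 218.5
340 217 227 11 222.0
344 219 229 11 224.0
348 222 232 11 227.0
352 225 229 5 227.0
364 238 245 8 241.5
368 238 248 11 243.0
372 241 252 12 246.5
376 244 255 12 249.5
380 247 257 11 252.0
384 250 265 16 257.5
388 248 269 22 258.5
392 206 266 27 247.96296296296296
396 208 261 25 244.36
```

```bash
cat >> m.py <<'E'
print('-----')
g=W[:8];st=np.polyfit(g[:,1],g[:,0],1); k=(W[:,1]<62)&(W[:,1]>-15);be=np.polyfit(W[k,1],W[k,0],1)
yb=(be[1]-st[1])/(st[0]-be[0]);print('st',st,'be',be,'ybend',yb)
# scene: for each column in u, height of axis: ray meets vertical plane x=f(y)
for u in list(range(312,352,4))+[368,372,376,380]:
    # edges subpixel by saturation
    w=np.clip(100-H2[190:275,u,1],0,80)/80.; v=np.where(a2[190:275,u])[0]; lo,hi=v.min()-2,v.max()+3
    if u>360: pass
    c=(w[lo:hi]*np.arange(lo,hi)).sum()/w[lo:hi].sum()+190
    o,d=ray(s,u,c); f=st
    L=(f[0]*o[1]+f[1]-o[0])/(d[0]-f[0]*d[1]);X=o+L*d
    if X[1]<yb: f=be;L=(f[0]*o[1]+f[1]-o[0])/(d[0]-f[0]*d[1]);X=o+L*d
    print(u,c.round(2),X.round(1),(hi-lo-5))
b2=(H2[...,1]>105)&(H2[...,2]>150)&(H2[...,0]>=20)&(H2[...,0]<30)
m=blob(b2,(355,237));ys,xs=np.where(m);print('sleeve scene',xs.min(),xs.max(),ys.min(),ys.max(),xs.mean(),ys.mean())
print('predict',[ (y,np.round(proj(s,(np.polyval(st,y),y,103)),1).tolist()) for y in (98,104,110)],[ (y,np.round(proj(t,(np.polyval(st,y),y,103)),1).tolist()) for y in (98,104,110)])
# rest top block in scene / top masks
for c,HH,p in((t,H,(361,243)),(s,H2,(258,178))):
    print(HH[p[1]-8:p[1]+9:4,p[0]-24:p[0]+25:6,2])
E
python3 m.py | sed -n '/-----/,$p'
```

```text
-----
st [1.40971318e-01 4.93615665e+02] be [4.72454181e-02 5.00430583e+02] ybend 72.71114974724303
312 201.57 [500.3  -2.8 115.3] 8
316 205.11 [500.7   6.7 112.7] 10
320 207.8 [501.2  16.  112.5] 10
324 210.75 [501.6  25.3 111.6] 10
328 213.55 [502.1  34.6 111.1] 10
332 216.37 [502.5  43.7 110.6] 10
336 218.98 [502.9  52.7 110.7] 9
340 222.17 [503.4  61.9 109.1] 10
344 224.73 [503.8  70.8 109.4] 10
348 227.49 [504.9  79.9 110.1] 10
368 243.61 [511.4 126.  108.9] 10
372 246.74 [512.6 134.9 109. ] 11
376 249.97 [513.9 143.8 108.7] 11
380 252.62 [515.1 152.3 110.1] 10
sleeve scene 348 369 224 250 358.4909747292419 234.8808664259928
predict [(98, [355.3, 235.8]), (104, [357.9, 237.8]), (110, [360.5, 239.9])] [(98, [224.9, 224.2]), (104, [221.7, 223.8]), (110, [218.4, 223.4])]
[[155 150 167 170 164 139 143 116 116]
 [165 163 163 153 171 174 162 147 142]
 [155 121 168 171 165 153 171 173 159]
 [165 166 152 159 171 171 162 156 149]
 [115 127 163 161 150 159 172 165 151]]
[[160 156 197 195 184 169 170 158 164]
 [175 188 184 186 196 158 165 168 155]
 [136 189 113 198 194 192 134 161 161]
 [155 180 115 187 187 195 163 142 132]
 [145 120 189 114 196 193 172 153 151]]
```

The pixels give these measurements:
- **Arbor:** its axis is at x ≈ 493.6 + 0.141y, and the bend is at about y = 73. Going outward it bends about 0.094 toward +x_g and about 0.055 up.
- **Sleeve:** it is near (508,104).

I turn the tool square to the arbor and go above the sleeve.

Request:
step_arm(
  plan=[
    {"dp":[0,0,0],"angular":[0,0,-7.1],"hand":100},
    {"dp":[0,0,0],"angular":[0,0,-7.1],"hand":100},
    {"dp":[0,0,0],"angular":[0,0,-7.1],"hand":100},
    {"dp":[0,0,0],"angular":[0,0,-7.1],"hand":100},
    {"dp":[0,0,0],"angular":[0,0,-7.1],"hand":100},
    {"dp":[0,0,0],"angular":[0,0,-7.1],"hand":100},
    {"dp":[0,0,0],"angular":[0,0,-7.1],"hand":100},
    {"dp":[0,0,0],"angular":[0,0,-7.1],"hand":100},
  ],
  grip_force=10,
)

```text
clock: 0.87
ee_pos: [239.2, -577.3, 404.5]
orientation: [-2.412, -2.012, -0.0]
contact_force: [-0.1, -1.1, -0.1]
grip_width: 91.7
grasp_force: 0.0
```

Request:
step_arm(
  plan=[
    {"dp":[0,0,0],"angular":[0,0,-2.7],"hand":100},
    {"dp":[36,9,0],"angular":[0,0,0],"hand":100},
    {"dp":[36,9,0],"angular":[0,0,0],"hand":100},
    {"dp":[36,9,0],"angular":[0,0,0],"hand":100},
    {"dp":[36,9,0],"angular":[0,0,0],"hand":100},
    {"dp":[36,9,0],"angular":[0,0,0],"hand":100},
    {"dp":[36,9,0],"angular":[0,0,0],"hand":100},
    {"dp":[36,9,0],"angular":[0,0,0],"hand":100},
  ],
)

```text
clock: 1.53
ee_pos: [336.8, -334.9, 404.7]
orientation: [2.371, 2.061, 0.0]
contact_force: [1.0, 0.2, 0.3]
grip_width: 91.8
grasp_force: 0.0
```

Request:
step_arm(
  plan=[
    {"dp":[36,9,0],"angular":[0,0,0],"hand":100},
    {"dp":[36,9,0],"angular":[0,0,0],"hand":100},
    {"dp":[36,9,0],"angular":[0,0,0],"hand":100},
    {"dp":[36,9,0],"angular":[0,0,0],"hand":100},
    {"dp":[36,9,0],"angular":[0,0,0],"hand":100},
    {"dp":[36,9,0],"angular":[0,0,0],"hand":100},
    {"dp":[36,9,0],"angular":[0,0,0],"hand":100},
    {"dp":[0,0,0],"angular":[0,0,0],"hand":100},
  ],
)

```text
clock: 2.2
ee_pos: [435.6, -91.3, 404.9]
orientation: [-2.367, -2.065, -0.003]
contact_force: [0.8, -0.6, -0.2]
grip_width: 92.1
grasp_force: 0.0
```

Request:
step_arm(
  plan=[
    {"dp":[34,7.4,0],"angular":[0,0,0],"hand":100},
    {"dp":[34,7.4,0],"angular":[0,0,0],"hand":100},
    {"dp":[34,7.4,0],"angular":[0,0,0],"hand":100},
    {"dp":[34,7.4,0],"angular":[0,0,0],"hand":100},
    {"dp":[34,7.4,15],"angular":[0,0,0],"hand":100},
    {"dp":[34,7.4,25],"angular":[0,0,0],"hand":100},
    {"dp":[0,0,25],"angular":[0,0,0],"hand":100},
    {"dp":[0,0,0],"angular":[0,0,0],"hand":100},
  ],
)

```text
clock: 2.87
ee_pos: [504.8, 100.0, 336.3]
orientation: [-2.366, -2.062, 0.009]
contact_force: [-2.2, -0.8, 0.5]
grip_width: 91.8
grasp_force: 0.0
```

Run:
```python
from h import *
s=cam('scene');t=cam('top')
st=bot.read_state();print(st['ee_pos'],st['contact_force'],st['ft_torque'])
a=cv2.resize(t['img'][180:280,180:300],None,fx=3.2,fy=3.2,interpolation=cv2.INTER_CUBIC)
b=cv2.resize(s['img'][160:285,290:415],None,fx=3.2,fy=3.2,interpolation=cv2.INTER_CUBIC)
o=np.zeros((400,784,3),np.uint8);o[:320,:384]=a;o[:400,384:]=b
cv2.imwrite('pics/close.png',o)
```

```text
[505.66811317  98.65614925 339.92457243] [-0.20791191  0.24789692  1.0319001 ] [-0.02096862 -0.01447061 -0.04994975]
```

View pics/close.png

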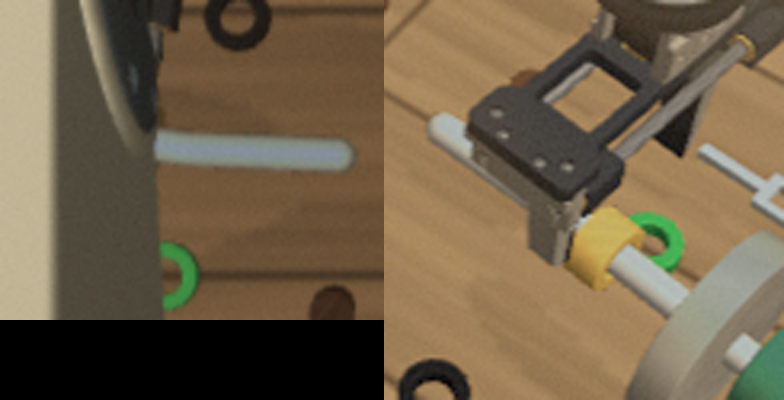

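The picture shows the open gripper above the arbor, with the near finger's tip at about (342,242) in scene pixels and the sleeve slightly toward the wheel. I check the scene camera's bias using the fingertip.

Run:
```python
from h import *
import pickle
s,t=pickle.load(open('c0.pkl','rb'))
st=bot.read_state();R=Ro.from_rotvec(st['orientation']).as_matrix();p=st['ee_pos'];print(p,R.round(3).tolist())
for y in(46,64):
  for x in(-10,10):
    q=proj(s,p+R@[x,y,190]);print(x,y,((q[0]-290)*3.2+384).__round__(1),((q[1]-160)*3.2).__round__(1))
# sleeve axis end corners predicted in crop coordinates, for centre y
ax=lambda y:np.array([493.6+.141*y,y,103.])
A=np.array([.1396,.9902,0]);X=np.array([.9902,-.1396,0])
for y in(102,106,110):
  o=[]
  for e in(-12,12):
    for d in(22*X,np.array([0,0,22]),15.6*X+[0,0,15.6],15.6*X-[0,0,15.6]):
      q=proj(s,ax(y)+e*A+d);o.append((round((q[0]-290)*3.2+384),round((q[1]-160)*3.2)))
  print(y,o)
```

```text
[505.66811317  98.65614925 339.92457243] [[0.139, 0.99, -0.003], [0.99, -0.139, -0.001], [-0.001, -0.003, -1.0]]
-10 46 535.8 231.4
10 46 564.5 254.4
-10 64 512.7 251.6
10 64 541.5 275.0
102 [(556, 257), (587, 212), (567, 235), (561, 265), (589, 283), (621, 238), (600, 261), (593, 291)]
106 [(562, 261), (593, 216), (572, 239), (566, 269), (595, 288), (626, 243), (606, 266), (599, 296)]
110 [(567, 266), (598, 221), (578, 244), (571, 274), (600, 293), (632, 247), (612, 270), (604, 300)]
```

Request:
step_arm(
  plan=[
    {"dp":[4,0,0],"angular":[0,0,0],"hand":100},
    {"dp":[0,0,0],"angular":[0,0,0],"hand":100},
    {"dp":[0,0,0],"angular":[0,0,0],"hand":100},
    {"dp":[0,0,0],"angular":[0,0,0],"hand":100},
  ],
)

```text
clock: 3.3
ee_pos: [506.9, 102.6, 341.5]
orientation: [2.371, 2.06, 0.002]
contact_force: [0.5, -0.4, 0.3]
grip_width: 92.0
grasp_force: 0.0
```

Request:
step_arm(
  plan=[
    {"dp":[3,1.2,12],"angular":[0,0,0],"hand":100},
    {"dp":[0,0,12],"angular":[0,0,0],"hand":100},
    {"dp":[0,0,12],"angular":[0,0,0],"hand":100},
    {"dp":[0,0,12],"angular":[0,0,0],"hand":100},
    {"dp":[0,0,12],"angular":[0,0,0],"hand":100},
    {"dp":[0,0,7.5],"angular":[0,0,0],"hand":100},
    {"dp":[0,0,0],"angular":[0,0,0],"hand":100},
    {"dp":[0,0,0],"angular":[0,0,0],"hand":100},
  ],
)

```text
clock: 3.97
ee_pos: [508.2, 105.8, 272.5]
orientation: [-2.371, -2.061, 0.001]
contact_force: [0.5, -0.2, 0.2]
grip_width: 91.8
grasp_force: 0.0
```

Request:
step_arm(
  plan=[
    {"dp":[0,0,0],"angular":[0,0,0],"hand":70},
    {"dp":[0,0,0],"angular":[0,0,0],"hand":55},
    {"dp":[0,0,0],"angular":[0,0,0],"hand":55},
    {"dp":[0,0,0],"angular":[0,0,0],"hand":55},
    {"dp":[0,0,0],"angular":[0,0,0],"hand":55},
  ],
  grip_force=5,
)

```text
clock: 4.38
ee_pos: [508.4, 105.9, 273.2]
orientation: [2.371, 2.061, 0.001]
contact_force: [0.1, 0.3, 0.7]
grip_width: 60.6
grasp_force: 0.0
```

Run:
```python
from h import *
st=bot.read_state();print(st['ee_pos'],Ro.from_rotvec(st['orientation']).as_matrix().round(3).tolist(),st['contact_force'],st['ft_torque'],st['grip_width'])
s=cam('scene');o=cv2.resize(s['img'][180:280,300:420],None,fx=5,fy=5,interpolation=cv2.INTER_CUBIC)
cv2.imwrite('pics/pre.png',o)
```

```text
[508.38205118 105.89572589 273.24147194] [[0.139, 0.99, 0.001], [0.99, -0.139, 0.0], [0.0, 0.001, -1.0]] [0.12417495 0.27635442 0.71001589] [-0.01692189 -0.06380067 -0.02066568] 60.606736085329764
```

View pics/pre.png

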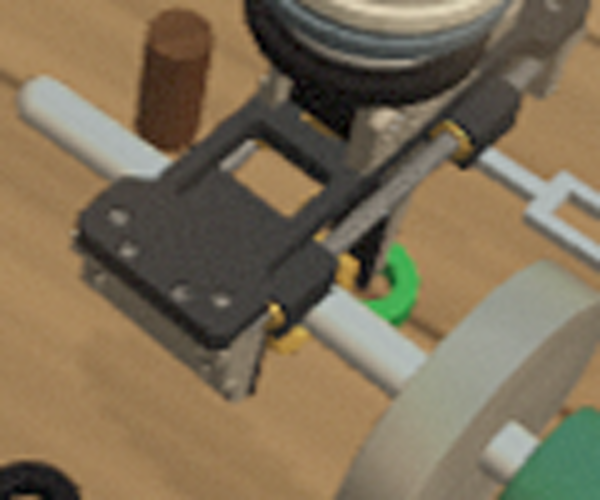

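The sleeve lies between the pads and protrudes a little toward the wheel. I shift 2 mm that way and close gently.

Request:
step_arm(
  plan=[
    {"dp":[2,0,-0.5],"angular":[0,0,0],"hand":50},
    {"dp":[0,0,0],"angular":[0,0,0],"hand":46},
    {"dp":[0,0,0],"angular":[0,0,0],"hand":40},
    {"dp":[0,0,0],"angular":[0,0,0],"hand":40},
    {"dp":[0,0,0],"angular":[0,0,0],"hand":40},
    {"dp":[0,0,0],"angular":[0,0,0],"hand":40},
  ],
  grip_force=5,
)

```text
clock: 4.93
ee_pos: [508.6, 107.9, 273.4]
orientation: [-2.371, -2.061, -0.0]
contact_force: [-1.0, 1.3, 2.0]
grip_width: 42.6
grasp_force: 5.0
```

Request:
step_arm(
  plan=[
    {"dp":[0,0,0],"angular":[0,0,0],"hand":0},
    {"dp":[0,0,0],"angular":[0,0,0],"hand":0},
    {"dp":[0,0,0],"angular":[0,0,0],"hand":0},
    {"dp":[0,0,0],"angular":[0,0,0],"hand":0},
  ],
  grip_force=40,
)

```text
clock: 5.27
ee_pos: [508.6, 107.9, 273.4]
orientation: [-2.371, -2.061, -0.0]
contact_force: [-0.8, 3.3, 3.7]
grip_width: 42.2
grasp_force: 40.0
```

Request:
step_arm(
  plan=[
    {"dp":[0,0,-1],"angular":[0,0,0],"hand":0},
    {"dp":[0,0,0],"angular":[0,0,0],"hand":0},
    {"dp":[0,0,0],"angular":[0,0,0],"hand":0},
  ],
)

```text
clock: 5.52
ee_pos: [508.4, 107.7, 274.1]
orientation: [-2.371, -2.061, 0.001]
contact_force: [-0.0, -0.0, -1.9]
grip_width: 42.3
grasp_force: 40.0
```

Request:
step_arm(
  plan=[
    {"dp":[0,0,-1],"angular":[0,0,0],"hand":0},
    {"dp":[0,0,0],"angular":[0,0,0],"hand":0},
    {"dp":[0,0,0],"angular":[0,0,0],"hand":0},
  ],
)

```text
clock: 5.77
ee_pos: [508.5, 107.8, 275.3]
orientation: [-2.371, -2.061, 0.0]
contact_force: [0.1, -0.3, -2.5]
grip_width: 42.3
grasp_force: 40.0
```

Request:
step_arm(
  plan=[
    {"dp":[0,1,0],"angular":[0,0,0],"hand":0},
    {"dp":[0,0,0],"angular":[0,0,0],"hand":0},
    {"dp":[0,0,0],"angular":[0,0,0],"hand":0},
  ],
)

```text
clock: 6.02
ee_pos: [509.6, 107.7, 275.4]
orientation: [2.371, 2.061, 0.0]
contact_force: [-0.1, 0.6, -1.9]
grip_width: 42.4
grasp_force: 40.0
```

Request:
step_arm(
  plan=[
    {"dp":[0,1,0],"angular":[0,0,0],"hand":0},
    {"dp":[0,0,0],"angular":[0,0,0],"hand":0},
    {"dp":[0,0,0],"angular":[0,0,0],"hand":0},
  ],
)

```text
clock: 6.27
ee_pos: [510.3, 107.6, 275.2]
orientation: [-2.371, -2.061, 0.001]
contact_force: [-2.6, 0.3, -1.7]
grip_width: 42.3
grasp_force: 40.0
```

Request:
step_arm(
  plan=[
    {"dp":[0,-1.9,0],"angular":[0,0,0],"hand":0},
    {"dp":[-4,0,0],"angular":[0,0,0],"hand":0},
    {"dp":[-4,0,0],"angular":[0,0,0],"hand":0},
    {"dp":[-4,0,0],"angular":[0,0,0],"hand":0},
    {"dp":[0,0,0],"angular":[0,0,0],"hand":0},
    {"dp":[0,0,0],"angular":[0,0,0],"hand":0},
  ],
)

```text
clock: 6.77
ee_pos: [507.0, 95.6, 275.4]
orientation: [2.372, 2.06, 0.0]
contact_force: [0.5, -0.2, -2.8]
grip_width: 42.2
grasp_force: 40.0
```

Request:
step_arm(
  plan=[
    {"dp":[-4,0,0],"angular":[0,0,0],"hand":0},
    {"dp":[-4,0,0],"angular":[0,0,0],"hand":0},
    {"dp":[-4,0,0],"angular":[0,0,0],"hand":0},
    {"dp":[0,0,0],"angular":[0,0,0],"hand":0},
    {"dp":[0,0,0],"angular":[0,0,0],"hand":0},
    {"dp":[0,0,0],"angular":[0,0,0],"hand":0},
  ],
)

```text
clock: 7.27
ee_pos: [505.4, 84.0, 275.4]
orientation: [-2.371, -2.061, -0.0]
contact_force: [0.5, -0.5, -1.8]
grip_width: 42.0
grasp_force: 40.0
```

Request:
step_arm(
  plan=[
    {"dp":[-3,0.1,-0.05],"angular":[0,0,0],"hand":0},
    {"dp":[-3,0.1,-0.1],"angular":[0,0,0],"hand":0},
    {"dp":[-3,0.15,-0.1],"angular":[0,0,0],"hand":0},
    {"dp":[0,0,0],"angular":[0,0,0],"hand":0},
    {"dp":[0,0,0],"angular":[0,0,0],"hand":0},
  ],
)

```text
clock: 7.68
ee_pos: [504.4, 74.9, 275.6]
orientation: [2.371, 2.061, 0.0]
contact_force: [0.5, 0.6, -2.5]
grip_width: 42.5
grasp_force: 40.0
```

Request:
step_arm(
  plan=[
    {"dp":[-3,0.2,-0.1],"angular":[0,0,0],"hand":0},
    {"dp":[-3,0.25,-0.15],"angular":[0,0,0],"hand":0},
    {"dp":[0,0,0],"angular":[0,0,0],"hand":0},
    {"dp":[0,0,0],"angular":[0,0,0],"hand":0},
  ],
)

```text
clock: 8.02
ee_pos: [504.0, 68.9, 275.9]
orientation: [2.371, 2.061, -0.0]
contact_force: [-0.8, -0.0, -1.4]
grip_width: 42.6
grasp_force: 40.0
```

Request:
step_arm(
  plan=[
    {"dp":[-3,0.3,-0.15],"angular":[0,0,0],"hand":0},
    {"dp":[0,0,0],"angular":[0,0,0],"hand":0},
    {"dp":[0,0,0],"angular":[0,0,0],"hand":0},
  ],
)

```text
clock: 8.27
ee_pos: [503.9, 66.0, 276.0]
orientation: [-2.371, -2.061, 0.0]
contact_force: [0.3, 0.0, -2.4]
grip_width: 42.0
grasp_force: 40.0
```

Request:
step_arm(
  plan=[
    {"dp":[-3,0.28,-0.17],"angular":[0,0,0],"hand":0},
    {"dp":[-3,0.28,-0.17],"angular":[0,0,0],"hand":0},
    {"dp":[0,0,0],"angular":[0,0,0],"hand":0},
    {"dp":[0,0,0],"angular":[0,0,0],"hand":0},
  ],
)

```text
clock: 8.6
ee_pos: [503.6, 59.9, 276.4]
orientation: [2.371, 2.061, 0.0]
contact_force: [0.2, -0.8, -2.6]
grip_width: 42.3
grasp_force: 40.0
```

Request:
step_arm(
  plan=[
    {"dp":[-3,0.28,-0.17],"angular":[0,0,0],"hand":0},
    {"dp":[-3,0.28,-0.17],"angular":[0,0,0],"hand":0},
    {"dp":[0,0,0],"angular":[0,0,0],"hand":0},
    {"dp":[0,0,0],"angular":[0,0,0],"hand":0},
  ],
)

```text
clock: 8.93
ee_pos: [503.3, 53.9, 276.7]
orientation: [2.371, 2.061, -0.0]
contact_force: [0.1, -0.3, -1.8]
grip_width: 42.2
grasp_force: 40.0
```

Request:
step_arm(
  plan=[
    {"dp":[-3,0.22,-0.17],"angular":[0,0,0],"hand":0},
    {"dp":[-3,0.22,-0.17],"angular":[0,0,0],"hand":0},
    {"dp":[-3,0.22,-0.17],"angular":[0,0,0],"hand":0},
    {"dp":[0,0,0],"angular":[0,0,0],"hand":0},
    {"dp":[0,0,0],"angular":[0,0,0],"hand":0},
  ],
)

```text
clock: 9.35
ee_pos: [502.7, 44.8, 277.2]
orientation: [2.371, 2.061, 0.0]
contact_force: [-0.6, -0.5, -2.7]
grip_width: 42.3
grasp_force: 40.0
```

Request:
step_arm(
  plan=[
    {"dp":[-3,0.22,-0.17],"angular":[0,0,0],"hand":0},
    {"dp":[-3,0.22,-0.17],"angular":[0,0,0],"hand":0},
    {"dp":[-3,0.25,-0.17],"angular":[0,0,0],"hand":0},
    {"dp":[0,0,0],"angular":[0,0,0],"hand":0},
    {"dp":[0,0,0],"angular":[0,0,0],"hand":0},
  ],
)

```text
clock: 9.77
ee_pos: [502.2, 35.8, 277.8]
orientation: [2.371, 2.061, 0.0]
contact_force: [-0.6, -0.8, -2.0]
grip_width: 42.3
grasp_force: 40.0
```

Request:
step_arm(
  plan=[
    {"dp":[-3,0.26,-0.17],"angular":[0,0,0],"hand":0},
    {"dp":[-3,0.26,-0.17],"angular":[0,0,0],"hand":0},
    {"dp":[-3,0.26,-0.17],"angular":[0,0,0],"hand":0},
    {"dp":[0,0,0],"angular":[0,0,0],"hand":0},
    {"dp":[0,0,0],"angular":[0,0,0],"hand":0},
  ],
)

```text
clock: 10.18
ee_pos: [501.7, 26.8, 278.3]
orientation: [2.371, 2.061, 0.0]
contact_force: [0.1, 0.3, -2.7]
grip_width: 41.9
grasp_force: 40.0
```

Request:
step_arm(
  plan=[
    {"dp":[-3,0.26,-0.17],"angular":[0,0,0],"hand":0},
    {"dp":[-3,0.26,-0.17],"angular":[0,0,0],"hand":0},
    {"dp":[0,0,0],"angular":[0,0,0],"hand":0},
    {"dp":[0,0,0],"angular":[0,0,0],"hand":0},
  ],
)

```text
clock: 10.52
ee_pos: [501.4, 20.9, 278.6]
orientation: [2.371, 2.061, 0.0]
contact_force: [-0.5, 0.0, -2.5]
grip_width: 41.9
grasp_force: 40.0
```

Request:
step_arm(
  plan=[
    {"dp":[-3,0.27,-0.17],"angular":[0,0,0],"hand":0},
    {"dp":[-3,0.27,-0.17],"angular":[0,0,0],"hand":0},
    {"dp":[-3,0.27,-0.17],"angular":[0,0,0],"hand":0},
    {"dp":[0,0,0],"angular":[0,0,0],"hand":0},
    {"dp":[0,0,0],"angular":[0,0,0],"hand":0},
  ],
)

```text
clock: 10.93
ee_pos: [500.9, 11.8, 279.1]
orientation: [2.371, 2.061, 0.0]
contact_force: [0.2, -0.8, -1.7]
grip_width: 42.2
grasp_force: 40.0
```

Request:
step_arm(
  plan=[
    {"dp":[-3,0.27,-0.17],"angular":[0,0,0],"hand":0},
    {"dp":[-3,0.27,-0.17],"angular":[0,0,0],"hand":0},
    {"dp":[-3,0.27,-0.17],"angular":[0,0,0],"hand":0},
    {"dp":[0,0,0],"angular":[0,0,0],"hand":0},
    {"dp":[0,0,0],"angular":[0,0,0],"hand":0},
  ],
)

```text
clock: 11.35
ee_pos: [500.5, 2.8, 279.6]
orientation: [2.371, 2.061, 0.0]
contact_force: [0.4, -0.2, -2.5]
grip_width: 42.6
grasp_force: 40.0
```

Request:
step_arm(
  plan=[
    {"dp":[-3,0.27,-0.17],"angular":[0,0,0],"hand":0},
    {"dp":[-3,0.27,-0.17],"angular":[0,0,0],"hand":0},
    {"dp":[-3,0.27,-0.17],"angular":[0,0,0],"hand":0},
    {"dp":[0,0,0],"angular":[0,0,0],"hand":0},
    {"dp":[0,0,0],"angular":[0,0,0],"hand":0},
  ],
)

```text
clock: 11.77
ee_pos: [500.0, -6.3, 280.1]
orientation: [2.371, 2.061, 0.0]
contact_force: [-0.0, 0.2, -2.8]
grip_width: 42.0
grasp_force: 40.0
```

Request:
step_arm(
  plan=[
    {"dp":[-3,0.28,-0.17],"angular":[0,0,0],"hand":0},
    {"dp":[-3,0.28,-0.17],"angular":[0,0,0],"hand":0},
    {"dp":[-3,0.28,-0.17],"angular":[0,0,0],"hand":0},
    {"dp":[-3,0.28,-0.17],"angular":[0,0,0],"hand":0},
    {"dp":[0,0,0],"angular":[0,0,0],"hand":0},
    {"dp":[0,0,0],"angular":[0,0,0],"hand":0},
  ],
)

```text
clock: 12.27
ee_pos: [499.5, -18.3, 280.8]
orientation: [2.371, 2.061, 0.0]
contact_force: [0.8, 0.1, -1.9]
grip_width: 42.2
grasp_force: 40.0
```

Request:
step_arm(
  plan=[
    {"dp":[-3,0.28,-0.17],"angular":[0,0,0],"hand":0},
    {"dp":[-3,0.28,-0.17],"angular":[0,0,0],"hand":0},
    {"dp":[-3,0.28,-0.17],"angular":[0,0,0],"hand":0},
    {"dp":[-3,0.28,-0.17],"angular":[0,0,0],"hand":0},
    {"dp":[-3,0.28,-0.17],"angular":[0,0,0],"hand":0},
    {"dp":[0,0,0],"angular":[0,0,0],"hand":0},
  ],
)

```text
clock: 12.77
ee_pos: [498.8, -33.7, 281.7]
orientation: [2.371, 2.061, -0.0]
contact_force: [1.0, 0.2, -1.9]
grip_width: 42.4
grasp_force: 40.0
```

Request:
step_arm(
  plan=[
    {"dp":[-5,0,0],"angular":[0,0,0],"hand":0},
    {"dp":[-5,0,0],"angular":[0,0,0],"hand":0},
    {"dp":[-5,0,0],"angular":[0,0,0],"hand":0},
    {"dp":[-5,0,0],"angular":[0,0,0],"hand":0},
    {"dp":[-5,0,0],"angular":[0,0,0],"hand":0},
    {"dp":[-5,0,0],"angular":[0,0,0],"hand":0},
    {"dp":[0,0,0],"angular":[0,0,0],"hand":0},
    {"dp":[0,0,0],"angular":[0,0,0],"hand":0},
  ],
)

```text
clock: 13.43
ee_pos: [494.5, -63.2, 281.6]
orientation: [-2.372, -2.06, -0.0]
contact_force: [0.5, 0.6, -2.2]
grip_width: 42.2
grasp_force: 40.0
```

Run:
```python
from h import *
st=bot.read_state();p=st['ee_pos'];R=Ro.from_rotvec(st['orientation']).as_matrix();print(p,R.round(3).tolist(),st['joint_pos'].round(2))
s=cam('scene');t=cam('top');import pickle;pickle.dump((s,t),open('c1.pkl','wb'))
a=cv2.resize(t['img'][190:280,270:400],None,fx=3,fy=3,interpolation=cv2.INTER_CUBIC)
b=cv2.resize(s['img'][140:240,225:355],None,fx=3,fy=3,interpolation=cv2.INTER_CUBIC)
o=np.zeros((300,780,3),np.uint8);o[:270,:390]=a;o[:,390:]=b
cv2.imwrite('pics/off.png',o)
```

```text
[494.54479462 -63.19713073 281.64672088] [[0.14, 0.99, 0.0], [0.99, -0.14, 0.0], [0.0, 0.0, -1.0]] [-0.13  0.32  2.01  0.    0.81  0.01]
```

View pics/off.png

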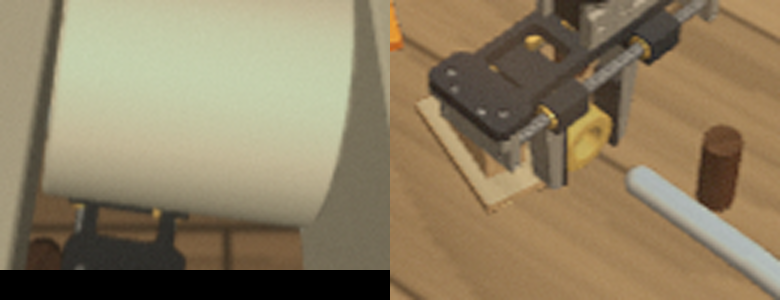

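The sleeve is off the arbor and held: the scene half shows it in the pads with the arbor end free. Next I refine the rest's pose from the first pictures.

Run:
```python
from h import *
import pickle
s,t=pickle.load(open('c0.pkl','rb'))
P=np.array([onz(s,*p,0) for p in[(234.2,175.8),(257.5,209.6),(279.2,198.8)]]);print('scene foot z0',P.round(1).tolist(),'centre',((P[0]+P[2])/2).round(1))
# top mask: paler than wood, blue channel/brightness
H=cv2.cvtColor(t['img'],cv2.COLOR_BGR2HSV).astype(int);L=cv2.cvtColor(t['img'],cv2.COLOR_BGR2LAB).astype(int)
sub=t['img'].astype(int)[212:276,322:400]
for th in(120,124,128):
    m=(cv2.GaussianBlur(t['img'],(3,3),0)[...,1]>th-12).astype(np.uint8);m[:212]=0;m[276:]=0;m[:,:322]=0;m[:,400:]=0
    m=cv2.morphologyEx(m,cv2.MORPH_OPEN,np.ones((3,3)))
    c=max(cv2.findContours(m,0,2)[0],key=cv2.contourArea);r=cv2.minAreaRect(c);print(th,r)
    B=np.array([onz(t,*p,10) for p in cv2.boxPoints(r)]);print(B.mean(0).round(1),B[:,:2].round(1).tolist())
# block top at z49: bright
for th in(150,):
    m=((cv2.GaussianBlur(t['img'],(3,3),0)[...,2]>th)).astype(np.uint8);m[:212]=0;m[276:]=0;m[:,:322]=0;m[:,400:]=0
    c=max(cv2.findContours(m,0,2)[0],key=cv2.contourArea);r=cv2.minAreaRect(c);print('block',r,onz(t,*r[0],46))
# predicted corners for centre/yaw
a=np.radians(68.4);Y=np.array([np.cos(a),np.sin(a)]);X=np.array([Y[1],-Y[0]]);C=np.array([471.5,-167.5])
for hz,hx,hy in((12,27.5,55),(49,18,35)):
    q=[np.round(proj(t,[*(C+i*hx*X+j*hy*Y),hz]),1).tolist() for i,j in((1,1),(-1,1),(-1,-1),(1,-1))];print(hz,[(round((u-180)*3.6),round((v-195)*3.6)) for u,v in q])
```

```text
scene foot z0 [[473.1, -227.5, 0.0], [513.7, -127.3, -0.0], [462.7, -108.5, 0.0]] centre [ 467.9 -168.     0. ]
120 ((360.41241455078125, 243.61358642578125), (53.62556076049805, 26.345754623413086), 20.924503326416016)
[ 472.4 -166.7   10. ] [[466.8, -105.2], [517.7, -125.5], [477.7, -228.5], [427.3, -207.6]]
124 ((360.3493957519531, 243.6630096435547), (53.26842498779297, 25.768842697143555), 20.924501419067383)
[ 472.3 -166.6   10. ] [[467.1, -105.7], [516.9, -125.5], [477.1, -227.8], [427.9, -207.4]]
128 ((360.5172424316406, 243.7069091796875), (53.108863830566406, 25.068870544433594), 21.801406860351562)
[ 472.2 -166.9   10. ] [[468.6, -106.4], [516.7, -126.4], [475.5, -227.7], [427.9, -207.2]]
block ((359.9000244140625, 244.8000030517578), (52.17757797241211, 23.084627151489258), 18.434947967529297) [ 469.48421983 -159.44825497   46.        ]
12 [(579, 96), (544, 186), (725, 257), (758, 167)]
49 [(615, 121), (592, 183), (712, 230), (735, 168)]
```

Request:
step_arm(
  plan=[
    {"dp":[-18,-1.4,0],"angular":[0,0,0],"hand":0},
    {"dp":[-18,-1.4,0],"angular":[0,0,0],"hand":0},
    {"dp":[-18,-1.4,0],"angular":[0,0,0],"hand":0},
    {"dp":[-18,-1.4,0],"angular":[0,0,0],"hand":0},
    {"dp":[-18,-1.4,0],"angular":[0,0,0],"hand":0},
    {"dp":[-16.3,-1.2,0],"angular":[0,0,0],"hand":0},
    {"dp":[0,0,0],"angular":[0,0,4],"hand":0},
    {"dp":[0,0,0],"angular":[0,0,4],"hand":0},
  ],
)

```text
clock: 14.2
ee_pos: [471.6, -167.6, 281.6]
orientation: [2.513, 1.886, -0.0]
contact_force: [-0.8, 0.4, -2.5]
grip_width: 42.1
grasp_force: 40.0
```

Request:
step_arm(
  plan=[
    {"dp":[0,0,0],"angular":[0,0,4],"hand":0},
    {"dp":[0,0,0],"angular":[0,0,1.6],"hand":0},
    {"dp":[0,0,0],"angular":[0,0,0],"hand":0},
    {"dp":[0,0,0],"angular":[0,0,0],"hand":0},
    {"dp":[0,0,0],"angular":[0,0,0],"hand":0},
  ],
)

```text
clock: 14.62
ee_pos: [471.7, -166.8, 281.6]
orientation: [-2.597, -1.768, 0.0]
contact_force: [-0.2, -0.7, -2.3]
grip_width: 42.4
grasp_force: 40.0
```

Run:
```python
from h import *
st=bot.read_state();p=st['ee_pos'];R=Ro.from_rotvec(st['orientation']).as_matrix();print(p,st['contact_force'],R.round(3).tolist(),np.degrees(np.arctan2(R[1,0],R[0,0])))
print((R.T@(np.array([471.5,-167.3,235.9])-p)).round(2))
s=cam('scene');cv2.imwrite('pics/over.png',cv2.resize(s['img'][110:240,200:340],None,fx=4,fy=4,interpolation=cv2.INTER_CUBIC))
```

```text
[ 471.72403718 -166.8023305   281.61022272] [-0.2310383  -0.69414076 -2.31519449] [[0.367, 0.93, -0.0], [0.93, -0.367, 0.0], [0.0, -0.0, -1.0]] 68.49146546157759
[-5.500e-01 -2.000e-02  4.571e+01]
```

View pics/over.png

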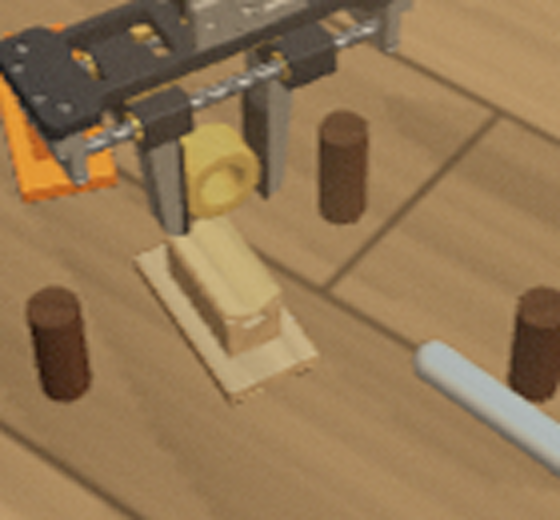

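The sleeve (220,170 in the crop) is held above the pale rest and lined up with its notch. I descend.

Request:
step_arm(
  plan=[
    {"dp":[0,0,8],"angular":[0,0,0],"hand":0},
    {"dp":[0,0,8],"angular":[0,0,0],"hand":0},
    {"dp":[0,0,8],"angular":[0,0,0],"hand":0},
    {"dp":[0,0,8],"angular":[0,0,0],"hand":0},
    {"dp":[0,0,6],"angular":[0,0,0],"hand":0},
    {"dp":[0,0,3],"angular":[0,0,0],"hand":0},
    {"dp":[0,0,0],"angular":[0,0,0],"hand":0},
    {"dp":[0,0,0],"angular":[0,0,0],"hand":0},
  ],
)

```text
clock: 15.33
ee_pos: [471.7, -167.0, 240.4]
orientation: [-2.598, -1.766, 0.0]
contact_force: [-0.0, 0.3, -2.0]
grip_width: 42.6
grasp_force: 40.0
```

Request:
step_arm(
  plan=[
    {"dp":[0,0,1],"angular":[0,0,0],"hand":0},
    {"dp":[0,0,1],"angular":[0,0,0],"hand":0},
    {"dp":[0,0,0],"angular":[0,0,0],"hand":0},
    {"dp":[0,0,0],"angular":[0,0,0],"hand":0},
  ],
)

```text
clock: 15.67
ee_pos: [471.7, -167.0, 238.8]
orientation: [2.598, 1.766, 0.0]
contact_force: [0.3, -0.2, -2.9]
grip_width: 42.3
grasp_force: 40.0
```

Request:
step_arm(
  plan=[
    {"dp":[0,0,1],"angular":[0,0,0],"hand":0},
    {"dp":[0,0,0],"angular":[0,0,0],"hand":0},
    {"dp":[0,0,0],"angular":[0,0,0],"hand":0},
  ],
)

```text
clock: 15.92
ee_pos: [471.7, -167.0, 237.6]
orientation: [-2.598, -1.766, 0.0]
contact_force: [-0.2, 0.1, -1.9]
grip_width: 42.3
grasp_force: 40.0
```

Request:
step_arm(
  plan=[
    {"dp":[0,0,1],"angular":[0,0,0],"hand":0},
    {"dp":[0,0,0],"angular":[0,0,0],"hand":0},
    {"dp":[0,0,0],"angular":[0,0,0],"hand":0},
  ],
)

```text
clock: 16.17
ee_pos: [471.7, -167.0, 236.6]
orientation: [2.598, 1.766, 0.0]
contact_force: [0.4, 0.4, -2.3]
grip_width: 42.1
grasp_force: 40.0
```

Request:
step_arm(
  plan=[
    {"dp":[0,0,0.6],"angular":[0,0,0],"hand":0},
    {"dp":[0,0,0],"angular":[0,0,0],"hand":0},
    {"dp":[0,0,0],"angular":[0,0,0],"hand":0},
  ],
)

```text
clock: 16.42
ee_pos: [471.9, -167.0, 236.2]
orientation: [2.598, 1.766, 0.001]
contact_force: [-0.4, -0.7, 2.4]
grip_width: 42.3
grasp_force: 40.0
```

It makes contact at the expected height with almost no side force. I press slightly, hold, then release gently.

Request:
step_arm(
  plan=[
    {"dp":[0,0,0.3],"angular":[0,0,0],"hand":0},
    {"dp":[0,0,0],"angular":[0,0,0],"hand":0},
    {"dp":[0,0,0],"angular":[0,0,0],"hand":0},
    {"dp":[0,0,0],"angular":[0,0,0],"hand":0},
  ],
)

```text
clock: 16.75
ee_pos: [471.9, -167.1, 236.1]
orientation: [2.598, 1.766, 0.001]
contact_force: [-0.6, -0.5, 5.2]
grip_width: 42.2
grasp_force: 40.0
```

Request:
step_arm(
  plan=[
    {"dp":[0,0,0],"angular":[0,0,0],"hand":0},
    {"dp":[0,0,0],"angular":[0,0,0],"hand":0},
    {"dp":[0,0,0],"angular":[0,0,0],"hand":50},
    {"dp":[0,0,0],"angular":[0,0,0],"hand":60},
    {"dp":[0,0,0],"angular":[0,0,0],"hand":75},
    {"dp":[0,0,0],"angular":[0,0,0],"hand":85},
    {"dp":[0,0,0],"angular":[0,0,0],"hand":85},
    {"dp":[0,0,0],"angular":[0,0,0],"hand":85},
  ],
  grip_force=8,
)

```text
clock: 17.42
ee_pos: [471.6, -167.0, 235.6]
orientation: [-2.598, -1.766, 0.0]
contact_force: [-0.7, 0.9, 0.2]
grip_width: 76.5
grasp_force: 0.0
```

Released. I raise the arm straight up and look.

Request:
step_arm(
  plan=[
    {"dp":[0,0,-8],"angular":[0,0,0],"hand":85},
    {"dp":[0,0,-15],"angular":[0,0,0],"hand":85},
    {"dp":[0,0,-20],"angular":[0,0,0],"hand":85},
    {"dp":[0,0,-20],"angular":[0,0,0],"hand":85},
    {"dp":[0,0,-20],"angular":[0,0,0],"hand":85},
    {"dp":[0,0,-20],"angular":[0,0,0],"hand":85},
    {"dp":[0,0,0],"angular":[0,0,0],"hand":85},
    {"dp":[0,0,0],"angular":[0,0,0],"hand":85},
  ],
)

```text
clock: 18.08
ee_pos: [471.9, -167.1, 340.0]
orientation: [2.596, 1.765, 0.003]
contact_force: [0.2, -0.7, -0.5]
grip_width: 78.3
grasp_force: 0.0
```

Run:
```python
from h import *
st=bot.read_state();print(st['ee_pos'],st['contact_force'],st['clock'])
s=cam('scene');cv2.imwrite('pics/end.png',cv2.resize(s['img'][110:240,200:340],None,fx=4,fy=4,interpolation=cv2.INTER_CUBIC))
```

```text
[ 471.94263137 -167.05964897  339.99756395] [ 0.22224255 -0.66302578 -0.54705038] 18.0833
```

View pics/end.png

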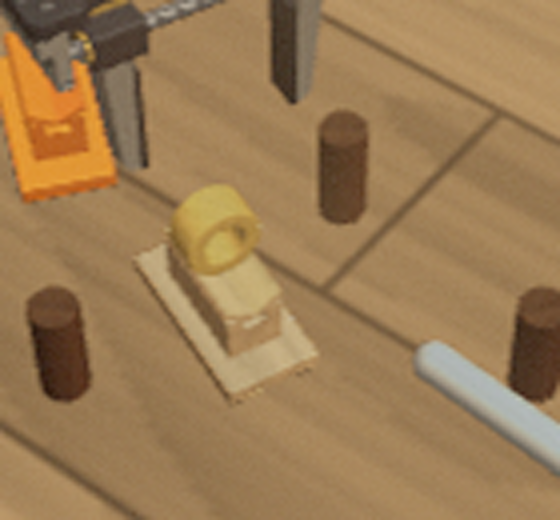

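The sleeve lies in the notch, but it may sit toward the far end. I check its lengthwise position by projecting the expected outline.

Run:
```python
from h import *
s=cam('scene')
a=np.radians(68.4);Y=np.array([np.cos(a),np.sin(a),0]);X=np.array([Y[1],-Y[0],0]);Z=np.array([0,0,1.])
f=lambda P:tuple(np.round((np.array(proj(s,P))-[200,110])*4).astype(int).tolist())
C=np.array([471.5,-167.3,0])
print('block front/rear notch bottom',f(C+35*Y+40*Z),f(C-35*Y+40*Z),'front edges',f(C+35*Y+18*X+49*Z),f(C+35*Y-18*X+49*Z),'front foot',f(C+55*Y+27.5*X+12*Z),f(C+55*Y-27.5*X+12*Z))
for d in(-20,-10,0):
    S=C+d*Y+65.4*Z
    print(d,'bore near',f(S+12*Y),'top near/far',f(S+12*Y+22*Z),f(S-12*Y+22*Z),'bottom near',f(S+12*Y-22*Z))
H=cv2.cvtColor(s['img'],cv2.COLOR_BGR2HSV).astype(int)
m=((H[...,1]>118)&(H[...,2]>140)&(H[...,0]>=20)&(H[...,0]<30)).astype(np.uint8);m[:150]=0;m[185:]=0;m[:,:235]=0;m[:,272:]=0
ys,xs=np.where(m);print((xs.min()-200)*4,(xs.max()-199)*4,(ys.min()-110)*4,(ys.max()-109)*4)
```

```text
block front/rear notch bottom (252, 310) (188, 223) front edges (221, 313) (281, 286) front foot (226, 390) (316, 348)
-20 bore near (210, 225) top near/far (208, 196) (186, 167) bottom near (212, 252)
-10 bore near (219, 237) top near/far (217, 209) (195, 179) bottom near (221, 264)
0 bore near (228, 250) top near/far (227, 222) (204, 191) bottom near (230, 277)
176 260 184 276
```

After correcting for the camera's roughly 5-pixel bias, the offset along the notch is about 5 mm or less, well inside the 20 mm limit. I hand in.

```bash
python3 -c "
from cell import bot
print(bot.hand_in())"
```

```text
the job is handed in; nothing more can be done
None
```

The sleeve slid off the bent arbor with no more than about 6 N felt at the wrist, and it now lies released in the V notch of the pale rest, about 5 mm or less from the middle; I handed the job in at about 18 s, and the call returned no verdict.

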